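True up the swivel fence with the square and hold it

TASK

Fetch the red assembly square by its black grip and lay it flat on the corner fixture. Press it fully home into the corner, one leg flush along the fixed silver fence and its heel against the small silver stop, so that the other leg pushes the sprung blue fence back until it stands square. Finish while still gripping the square and pressing it against both fences, since the blue fence springs in again if you let go; leave the marker, the valve and the tape spool where they are.

Things in the scene. Friction and masses are not known exactly. Their poses are not given: they have to be found in the camera images.
- square: red L-shaped assembly square, loose, flat, about 0.3 kg. Origin at its heel (outer corner) on the underside; legs along its +x and +y, each 110 long, 22 wide, 14 thick (mm). Outer faces: plane y=0 of the x leg, plane x=0 of the y leg. A 10 mm high web and diagonal brace join the legs. Black 22 x 22 mm grip block stands on the web, top 44 mm up
- square_grip (a point): centre of the black grip block, 36 mm along x and 36 mm along y from the square's heel, 32 mm above its underside: a good TCP height. The block's sides are parallel to the legs; axes as the square's
- toe_x (a point): end of the square's x leg on its outer face (110 mm along x from the heel), half way up its thickness
- toe_y (a point): end of the square's y leg on its outer face (110 mm along y from the heel), half way up its thickness
- corner_fixture: dark plate 172 x 172 x 8 mm, fixed to the bench, spanning -28 to 144 mm in its x and y. Origin: the inside corner, on the plate's top; corner opens to +x, +y. 18 mm high: silver fixed fence (corner_fixture_c1) along +x, 14 to 142 mm, inner face y=0; small silver heel stop, y 2 to 20 mm, inner face x=0; blue swivel fence. When all is home the square's frame coincides with this one
- swivel_fence (a joint): angle of the blue fence (22 x 118 x 18 mm, y from 24 to 142 mm), pivoted at x=0, y=32 mm of the fixture. 0 = square, inner face in the fixture's plane x=0; positive = its free end leans into the corner, towards +x. A light spring swings it in to its stop at 0.13 rad; about 3 N at the square's toe pushes it back to 0; it can go on to -0.08
- marker_red: red and white marker, 17 x 134 x 19 mm, lying on the bench; origin at the centre of its underside. Bystander
- valve: ball valve with red handle, 33 x 110 x 51 mm; origin at the centre of its underside. Bystander
- tape_spool: white spool of sealing tape, 52 mm across and 17 mm high; origin at the centre of its underside. Bystander

How it is judged:
At the end, for the whole second after the job is handed in: square flat on the plate (3 mm, 0.04 rad); its x leg within 2.5 mm of the fixed fence at both ends, its y leg within 3 mm of the fixture's plane x = 0; swivel fence within 0.02 rad of square; the square presses each fence with over 1 N and the fingers still grip it (z of square in the frame of corner_fixture between -0.002 and 0.003 m and angle between square's own z axis and vertical below 0.04 rad and y of square in the frame of corner_fixture between -0.004 and 0.0025 m and y of toe_x in the frame of corner_fixture below 0.0025 m and x of square in the frame of corner_fixture between -0.004 and 0.003 m and x of toe_y in the frame of corner_fixture below 0.003 m and value of joint swivel_fence between -0.02 and 0.02 rad and contact force between square and corner_fixture_c1 above 1 N and contact force between square and swivel_fence above 1 N and contact force between square and the fingers above 3 N); the arm keeps its last pose, push and grip.
It fails at once if a bystander (marker, valve or tape spool) is shifted by more than 20 mm (distance of any of marker_red, valve, tape_spool from where it was at the start of the episode above 0.02 m).
It also fails if it takes over 35 s, if anything falls off the work surface, if the arm or the gripper's body presses on something with over 40 N, if the wrist force passes 120 N, or if a joint passes its speed limit or range.

ROBOT

A 7-joint arm with a two-finger parallel gripper is mounted at the origin on a cart in front of the work surface, level with it; the furniture and walls round the work are solid. World frame = base frame: x ahead of the robot, y to its left, z up, the work surface at z = 0. Lengths are in m, angles in rad, forces in N, time in s.
With the tool pointing down it reaches from about 0.4 to 0.85 m from the base axis. Payload 4.4 kg.
Tool frame: the origin (TCP) lies between the finger pads, 19 mm behind the fingertips; this is the grasp point; z points along the fingers, y is the line along which they close (so a half turn about z gives the same grasp; the last joint's range is limited). The gripper opens to 94 mm and grips with 3 to 60 N. Pads are 16 mm wide; open, the fingers measure 119 mm over their backs; the gripper's body (75 mm by 177 mm) begins 78 mm behind the grasp point.
Start: joints at [-1.377, 0.628, 0.038, 1.517, -0.027, 0.996, -0.02], TCP at [0.167, 0.628, 0.224] pointing down, gripper open.
Joint ranges: [-3.06, 3.06], [-0.37, 2.12], [-1.25, 1.32], [0.18, 2.47], [-1.1, 4.24], [0.23, 1.98], [-2.94, 2.94]. Speed limits (rad/s): [2.57, 2.57, 3.14, 3.14, 3.14, 3.14, 3.14].

INTERFACE

Orientations are given as a rotation vector (axis times angle).
In Python, from station import manip gives the robot as it stands.
- The arm moves only by the tool steer_hand, called in YAML: its name, and indented under it one key for each argument. Schema: {"type":"object","properties":{"ticks":{"type":"array","items":{"type":"object","properties":{"finger_gap":{"type":"number"},"x":{"type":"number"},"y":{"type":"number"},"z":{"type":"number"},"drx":{"type":"number"},"dry":{"type":"number"},"drz":{"type":"number"}},"additionalProperties":false,"required":["finger_gap"]},"minItems":1,"maxItems":20},"clamp_n":{"type":"number"},"only":{"type":"string"},"quiet":{"type":"boolean"},"lines":{"type":"string"}},"required":["ticks"],"additionalProperties":false}. ticks is a list of rows, 1 to 20 of them, each an object with the fields finger_gap (the finger opening in m), x, y, z (the shift in units of 100 mm), drx, dry, drz (a rotation vector in units of 0.2 rad); a field left out counts as zero (the opening has to be given); each row shifts and turns the commanded pose from where the row before left it, along the tool's axes as they then stand; what a row does not reach is not made up. A row lasts 1/10 s, in which the tool goes at most 0.05 m and 0.15 rad, less where a joint would pass 70% of its speed; a pose out of reach is approached as far as the arm can. The fingers move at their own pace and stop on an object; clamp_n is the grip in N (left out, the last holds). Time passes only in rows, so rows that do not move let the fingers close. The tool returns the time, the measured TCP pose, the force, the opening and the grip force at its end. only (a regular expression) keeps the lines of the reply that match it, lines (a string "A,B") keeps lines A to B, and quiet returns only ok. Input that does not fit is refused with a message, and nothing moves.
- manip.read_state(): the state, without advancing time (a new reading comes with each control period).
- manip.grab_frame(name): name is "scene" or "top" or "wrist"; returns the picture (400x640x3 uint8, red, green, blue); there is no depth.
- manip.camera_params(name): a dict with "fovy" (degrees; the focal length in pixels is half the picture's height over the tangent of half this angle, whatever the lens; pixels are square), "cx", "cy" (the principal point, pixels), "k1" (the pictures are not rectified: a ray, as slopes to the right and down, at radius r is drawn at 1 + k1 r^2 times it, then the intrinsics apply), "xyz" and "orientation" of the camera in the world. Camera axes: x right, y up, looking along -z (the intrinsics and any distortion apply to the point x, -y, -z); pixel columns grow to the right and rows downward; lengths in m; the calibration is good to about 2 mm. A picture is of the moment at which its call begins: read the wrist's pose just before it. camera_params takes no time and is no camera call; for the wrist camera it gives the pose at the moment of the call.
- manip.hand_in(): hands the job in; it is judged then, once.
The state is a dict: "time": time; "joint_pos": joint angles; "joint_vel": joint speeds; "effort": joint torques, N m; "eef_pos": TCP position; "orientation": TCP orientation; "contact_force": force on the tool from outside, world axes, zero at the start; "ft_torque": the same for the moment, N m; "grip_width": finger opening in m; "grip_force": force on a finger pad.
Only numpy, scipy, OpenCV 4.12 (cv2) and the standard library are available. Lean on these libraries where they do the work, as an engineer would, in place of code of your own. Each camera call takes 0.05 s, during which the arm holds its last target. There are 200 camera calls.

## Working session

There is one attempt and no reset: what is moved stays moved. The work goes in short steps, Python scripts to look and compute and a tool call to move; the robot and the scene stay as the last step left them, time stands still between calls to the robot, and variables do not carry over. Pictures are saved under pics/ and viewed, at most 10 in all, crops included, and the job is handed in when it is done.

```bash
ls; mkdir -p pics
```

Run:
```python
from station import manip
import cv2
s=manip.read_state(); print(s['time'],s['eef_pos'],s['orientation'],s['grip_width'])
for n in ("top","scene"):
    p=manip.camera_params(n); print(n,p)
    cv2.imwrite(f'pics/{n}0.png',manip.grab_frame(n)[:,:,::-1])
```

```text
pics
station.py
0.0 [0.16678619 0.62760295 0.22337257] [-4.06904026e-01 -3.11491178e+00  2.87714426e-03] 0.09377800755977392
top {'fovy': 47.68163882999322, 'cx': 322.20509184705094, 'cy': 206.33834697433778, 'k1': -0.12490588785459603, 'xyz': array([ 0.37499181, -0.18170979,  1.05955556]), 'orientation': array([ 0.09804374, -0.10682692, -1.55607634])}
scene {'fovy': 54.70946642938227, 'cx': 320.3941078025789, 'cy': 201.7506892598847, 'k1': -0.06494381718497537, 'xyz': array([-0.01410377, -0.51195672,  0.80317382]), 'orientation': array([ 0.60600233, -0.34053721, -0.96094289])}
```

View pics/top0.png

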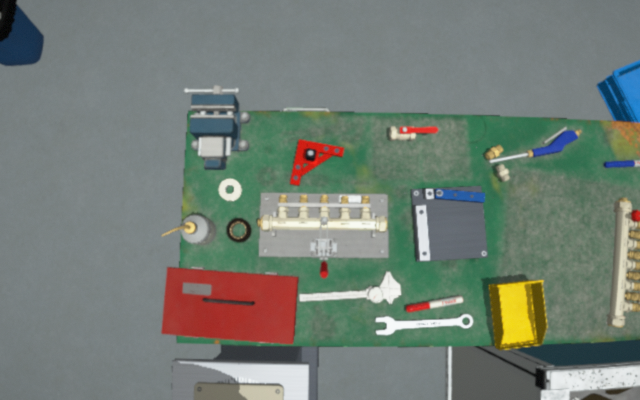

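View pics/scene0.png

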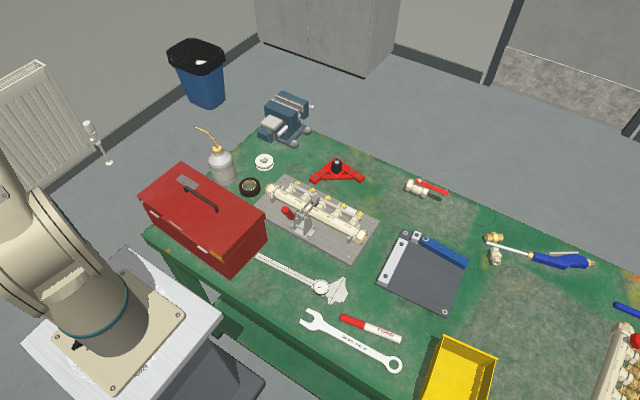

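Run:
```python
import cv2
a=cv2.imread('pics/top0.png')
c=cv2.resize(a[130:195,280:360],None,fx=7,fy=7,interpolation=cv2.INTER_CUBIC)
cv2.imwrite('pics/c1.png',c)
d=cv2.resize(a[180:270,405:495],None,fx=6.5,fy=6.5,interpolation=cv2.INTER_CUBIC)
cv2.imwrite('pics/c2.png',d)
```

```text
(no output)
```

View pics/c1.png

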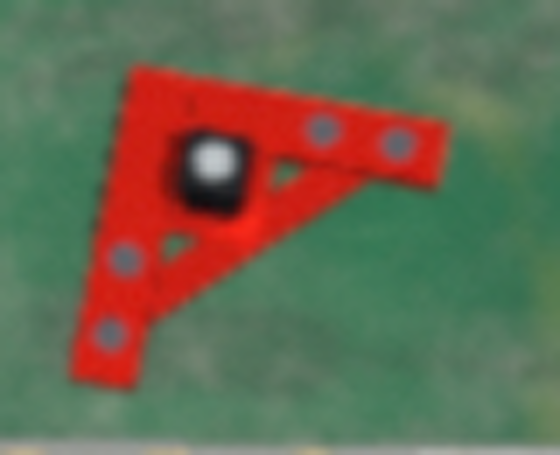

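View pics/c2.png

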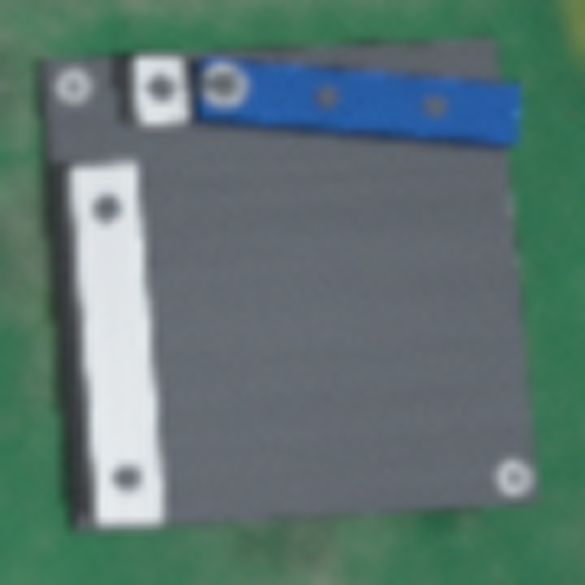

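Square top corners in crop c1: heel (132,65), toe_y (450,124), toe_x (70,380). In c2, the plate corners are (38,60), (495,40), (535,495), (75,528), the fence's inner edge runs (137,162)→(165,523), and the stop's face is at row ~123. The x axis points down the image in both crops.

Create h.py:
```python
from station import manip
import numpy as np, cv2
from scipy.spatial.transform import Rotation as R
from scipy.optimize import least_squares
def project(P,p):
    q=(np.atleast_2d(P)-p['xyz'])@R.from_rotvec(p['orientation']).as_matrix()
    u=q[:,:2]/-q[:,2:]; u[:,1]*=-1
    u=u*(1+p['k1']*(u**2).sum(1,keepdims=True))
    return u*200/np.tan(np.radians(p['fovy'])/2)+[p['cx'],p['cy']]
def pts(L,pose):
    x,y,a,z=pose; c,s=np.cos(a),np.sin(a); L=np.array(L,float)
    return np.c_[x+c*L[:,0]-s*L[:,1],y+s*L[:,0]+c*L[:,1],z+L[:,2]]
def fit(L,px,p,z,x0):
    r=least_squares(lambda v:(project(pts(L,[*v,z]),p)-px).ravel(),x0)
    return r.x,r.fun.reshape(-1,2)
def uncrop(c,f,o): return (np.array(c,float)+.5)/f-.5+o
```

Run:
```python
from h import *
np.set_printoptions(precision=4,suppress=True)
p=manip.camera_params('top')
t=.014
v,r=fit([[0,0,t],[0,.11,t],[.022,.11,t],[.11,0,t],[.11,.022,t]],uncrop([[132,65],[450,124],[437,189],[70,380],[135,388]],7,[280,130]),p,0,[.5,-.1,3.1])
print('square',v,'\n',r); print('grip',pts([[.036,.036,.032]],[*v,0]))
v,r=fit(np.array([[-28,-28,0],[-28,144,0],[144,144,0],[144,-28,0],[14,0,18],[142,0,18],[0,2,18],[0,20,18]])/1e3,
 uncrop([[38,60],[495,40],[535,495],[75,528],[137,162],[165,523],[140,124],[188,122]],6.5,[405,180]),p,.008,[.5,-.5,3.1])
print('fix',v,'\n',r); print('home grip',pts([[.036,.036,.032]],[*v,.008]))
s=manip.read_state(); print(s['eef_pos'],R.from_rotvec(s['orientation']).as_matrix())
```

```text
square [ 0.6735 -0.1283  2.9679] 
 [[ 0.0458  0.1629]
 [ 0.0331  0.0676]
 [ 0.2483 -0.3662]
 [-0.1167 -0.2169]
 [-0.2061  0.3478]]
grip [[ 0.6318 -0.1575  0.032 ]]
fix [ 0.5323 -0.4254  3.2068] 
 [[ 0.1205 -0.2569]
 [ 0.1265 -0.6699]
 [ 0.7766  1.1263]
 [ 0.0455  0.6079]
 [-0.2668 -0.0481]
 [-0.1793 -0.3145]
 [-0.3813 -0.1986]
 [-0.184  -0.283 ]]
home grip [[ 0.4987 -0.4637  0.04  ]]
[0.1668 0.6277 0.2235] [[-0.9664  0.2569 -0.0004]
 [ 0.2569  0.9664 -0.0016]
 [-0.     -0.0017 -1.    ]]
```
Wait: where is the robot? base at origin; start TCP (0.167,0.628). Robot visible... fine.

Careful with the scale: shifts go in units of 100 mm and turns go in units of 0.2 rad. That gives: -0.032 m is -0.32, -0.033 m is -0.33.

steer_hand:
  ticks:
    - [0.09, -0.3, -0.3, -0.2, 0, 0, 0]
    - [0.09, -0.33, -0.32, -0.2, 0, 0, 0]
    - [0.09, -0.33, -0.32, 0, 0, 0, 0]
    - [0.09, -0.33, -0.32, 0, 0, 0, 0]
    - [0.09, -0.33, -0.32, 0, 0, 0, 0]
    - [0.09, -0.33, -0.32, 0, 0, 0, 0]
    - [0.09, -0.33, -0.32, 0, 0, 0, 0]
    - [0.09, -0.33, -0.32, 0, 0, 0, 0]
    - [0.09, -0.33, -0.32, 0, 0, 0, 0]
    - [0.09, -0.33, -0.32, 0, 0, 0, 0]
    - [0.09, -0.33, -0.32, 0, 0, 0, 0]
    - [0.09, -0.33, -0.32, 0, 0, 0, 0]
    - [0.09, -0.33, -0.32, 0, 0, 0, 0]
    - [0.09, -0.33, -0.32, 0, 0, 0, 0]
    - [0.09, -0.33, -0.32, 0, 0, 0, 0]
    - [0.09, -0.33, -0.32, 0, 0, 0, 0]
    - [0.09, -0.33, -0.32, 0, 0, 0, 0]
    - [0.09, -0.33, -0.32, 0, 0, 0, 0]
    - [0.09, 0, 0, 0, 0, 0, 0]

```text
refused: ticks[0]: [0.09, -0.3, -0.3, -0.2, 0, 0, 0] is not of type 'object' (schema: type "object"). Nothing was moved.
```

The call was refused and nothing moved: it wants a list of objects with named fields. Same move again in that form.

steer_hand:
  ticks:
    - {"finger_gap": 0.09, "x": -0.3, "y": -0.3, "z": -0.2}
    - {"finger_gap": 0.09, "x": -0.33, "y": -0.32, "z": -0.2}
    - {"finger_gap": 0.09, "x": -0.33, "y": -0.32}
    - {"finger_gap": 0.09, "x": -0.33, "y": -0.32}
    - {"finger_gap": 0.09, "x": -0.33, "y": -0.32}
    - {"finger_gap": 0.09, "x": -0.33, "y": -0.32}
    - {"finger_gap": 0.09, "x": -0.33, "y": -0.32}
    - {"finger_gap": 0.09, "x": -0.33, "y": -0.32}
    - {"finger_gap": 0.09, "x": -0.33, "y": -0.32}
    - {"finger_gap": 0.09, "x": -0.33, "y": -0.32}
    - {"finger_gap": 0.09, "x": -0.33, "y": -0.32}
    - {"finger_gap": 0.09, "x": -0.33, "y": -0.32}
    - {"finger_gap": 0.09, "x": -0.33, "y": -0.32}
    - {"finger_gap": 0.09, "x": -0.33, "y": -0.32}
    - {"finger_gap": 0.09, "x": -0.33, "y": -0.32}
    - {"finger_gap": 0.09, "x": -0.33, "y": -0.32}
    - {"finger_gap": 0.09, "x": -0.33, "y": -0.32}
    - {"finger_gap": 0.09, "x": -0.33, "y": -0.32}
    - {"finger_gap": 0.09}

```text
time: 2.0
eef_pos: [0.5922, -0.0862, 0.2636]
orientation: [0.421, 3.111, -0.008]
contact_force: [0.2, -0.3, -0.2]
grip_width: 0.09
grip_force: 0.0
```

Add to h.py:
```python
def togo(x,y,z,yaw):
    s=manip.read_state(); M=R.from_rotvec(s['orientation']); m=M.as_matrix()
    d=M.inv().apply(np.array([x,y,z])-s['eef_pos'])
    T=np.c_[[np.cos(yaw),np.sin(yaw),0],[np.sin(yaw),-np.cos(yaw),0],[0,0,-1]]
    print('t',round(s['time'],2),'pos',s['eef_pos'].round(4),'togo tool',d.round(4),'rot',(M.inv()*R.from_matrix(T)).as_rotvec().round(4),'F',np.round(s['contact_force'],2),'w',round(s['grip_width'],4),'g',round(s['grip_force'],1))
```

```bash
python3 -c "
from h import *
togo(.6318,-.1575,.15,2.968)"
```

```text
t 2.0 pos [ 0.5922 -0.0862  0.2636] togo tool [-0.0569 -0.0577  0.114 ] rot [-0.0047  0.0022 -0.0953] F [ 0.24 -0.26 -0.21] w 0.09 g 0.0
```

Scaled: 0.034 m is 0.34, 0.03 m is 0.3, -0.095 rad is -0.475.

steer_hand:
  ticks:
    - {"finger_gap": 0.09, "x": -0.2, "y": -0.2, "z": 0.2}
    - {"finger_gap": 0.09, "x": -0.2, "y": -0.2, "z": 0.3}
    - {"finger_gap": 0.09, "x": -0.17, "y": -0.18, "z": 0.3}
    - {"finger_gap": 0.09, "z": 0.34, "drz": -0.475}
    - {"finger_gap": 0.09}
    - {"finger_gap": 0.09}

```text
time: 2.6
eef_pos: [0.6304, -0.1478, 0.1501]
orientation: [-0.26, -3.129, -0.002]
contact_force: [-0.0, 0.4, 0.9]
grip_width: 0.0895
grip_force: 0.0
```

Run:
```python
from h import *
togo(.6318,-.1575,.035,2.968)
p=manip.camera_params('wrist'); a=manip.grab_frame('wrist'); print(p)
cv2.imwrite('pics/w1.png',a[:,:,::-1])
t=.014
print(project(pts([[0,0,t],[0,.11,t],[.11,0,t],[.025,.025,.044],[.047,.025,.044],[.047,.047,.044],[.025,.047,.044]],[.6735,-.1283,2.9679,0]),p).round())
```

```text
t 2.6 pos [ 0.6304 -0.1478  0.1501] togo tool [-0.0032 -0.0094  0.1151] rot [ 0.0009 -0.0017  0.0076] F [-0.02  0.35  0.86] w 0.0895 g 0.0
{'fovy': 71.662163223569, 'cx': 316.8443620919229, 'cy': 195.79103856156877, 'k1': -0.026563478633134026, 'xyz': array([ 0.56476321, -0.1370481 ,  0.31092053]), 'orientation': array([-0.19412723, -0.16442042,  1.39834318])}
[[340. 226.]
 [243. 225.]
 [343. 126.]
 [319. 212.]
 [319. 191.]
 [296. 191.]
 [297. 212.]]
```

View pics/w1.png

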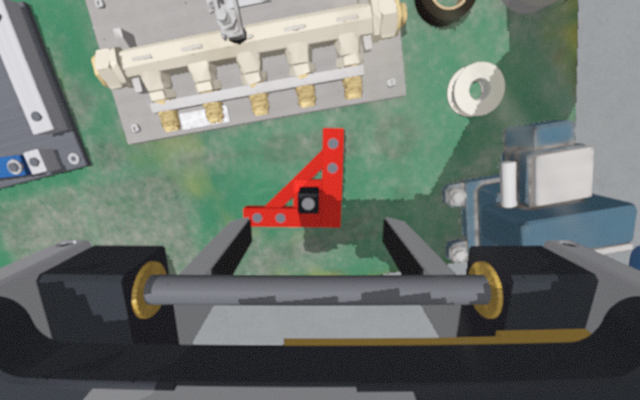

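The wrist view shows heel (341,226), toe_y (244,226) and toe_x (344,128), which agrees with the prediction within 2 px. Descending now.

steer_hand:
  ticks:
    - {"finger_gap": 0.08, "x": -0.02, "y": -0.08}
    - {"finger_gap": 0.08, "z": 0.2}
    - {"finger_gap": 0.08, "z": 0.25}
    - {"finger_gap": 0.08, "z": 0.2}
    - {"finger_gap": 0.08}
    - {"finger_gap": 0.08}

```text
time: 3.25
eef_pos: [0.6323, -0.1575, 0.0867]
orientation: [0.259, 3.129, -0.001]
contact_force: [1.4, -0.7, 0.2]
grip_width: 0.0801
grip_force: 0.0
```

Run:
```python
from h import *
togo(.6318,-.1575,.035,2.968)
```

```text
t 3.25 pos [ 0.6323 -0.1575  0.0867] togo tool [ 0.0006 -0.      0.0517] rot [-0.0004  0.002   0.0086] F [ 1.37 -0.66  0.17] w 0.0801 g 0.0
```

Scaled: 0.02 m is 0.2, 0.011 m is 0.11, 0.008 rad is 0.04.

steer_hand:
  ticks:
    - {"finger_gap": 0.06, "z": 0.2}
    - {"finger_gap": 0.06, "z": 0.2}
    - {"finger_gap": 0.05, "z": 0.11, "drz": 0.04}
    - {"finger_gap": 0.04}
    - {"finger_gap": 0.03}
    - {"finger_gap": 0.015}
    - {"finger_gap": 0.015}
    - {"finger_gap": 0.015}
    - {"finger_gap": 0.015}
  clamp_n: 40

```text
time: 4.15
eef_pos: [0.632, -0.1572, 0.035]
orientation: [0.271, 3.129, -0.0]
contact_force: [-0.8, 0.3, 5.2]
grip_width: 0.0217
grip_force: 40.0
```

Run:
```python
from h import *
togo(.6318,-.1575,.035,2.968)
```

```text
t 4.15 pos [ 0.632  -0.1572  0.035 ] togo tool [ 0.0001 -0.0003  0.    ] rot [0.0001 0.0012 0.0007] F [-0.84  0.32  5.2 ] w 0.0217 g 40.0
```

Scaled: -0.04 m is -0.4, -0.035 m is -0.35.

steer_hand:
  ticks:
    - {"finger_gap": 0.015, "z": -0.2}
    - {"finger_gap": 0.015, "z": -0.4}
    - {"finger_gap": 0.015, "z": -0.4}
    - {"finger_gap": 0.015, "z": -0.35}
    - {"finger_gap": 0.015}

```text
time: 4.65
eef_pos: [0.6344, -0.1582, 0.1739]
orientation: [0.27, 3.121, -0.002]
contact_force: [1.1, -0.1, -3.0]
grip_width: 0.0224
grip_force: 40.0
```

Run:
```python
from h import *
togo(.4814,-.4749,.17,3.2068)
```

```text
t 4.65 pos [ 0.6344 -0.1582  0.1739] togo tool [ 0.0963 -0.3383  0.0033] rot [-0.0017  0.0089 -0.2381] F [ 1.09 -0.14 -2.97] w 0.0224 g 40.0
```

steer_hand:
  ticks:
    - {"finger_gap": 0.015, "x": 0.05, "y": -0.2}
    - {"finger_gap": 0.015, "x": 0.1, "y": -0.34}
    - {"finger_gap": 0.015, "x": 0.1, "y": -0.34}
    - {"finger_gap": 0.015, "x": 0.1, "y": -0.34}
    - {"finger_gap": 0.015, "x": 0.1, "y": -0.34}
    - {"finger_gap": 0.015, "x": 0.1, "y": -0.34}
    - {"finger_gap": 0.015, "x": 0.1, "y": -0.34}
    - {"finger_gap": 0.015, "x": 0.1, "y": -0.34}
    - {"finger_gap": 0.015, "x": 0.1, "y": -0.34}
    - {"finger_gap": 0.015, "x": 0.1, "y": -0.34}
    - {"finger_gap": 0.015, "x": 0.01, "y": -0.12, "drz": -0.4}
    - {"finger_gap": 0.015, "drz": -0.4}
    - {"finger_gap": 0.015, "drz": -0.39}
    - {"finger_gap": 0.015}
    - {"finger_gap": 0.015}

```text
time: 6.15
eef_pos: [0.478, -0.4728, 0.1675]
orientation: [0.1, -3.138, -0.003]
contact_force: [-0.1, 0.4, -2.9]
grip_width: 0.022
grip_force: 40.0
```

Run:
```python
from h import *
togo(.4814,-.4749,.09,3.2068)
p=manip.camera_params('wrist'); a=manip.grab_frame('wrist')
cv2.imwrite('pics/w2.png',a[:,:,::-1])
print(project(pts(np.array([[-28,-28,0],[-28,144,0],[144,144,0],[144,-28,0],[14,0,18],[142,0,18],[0,2,18],[0,20,18]])/1e3,[.5323,-.4254,3.2068,.008]),p).round())
```

```text
t 6.15 pos [ 0.478  -0.4728  0.1675] togo tool [-0.0034 -0.0024  0.0774] rot [ 0.0023 -0.0018 -0.0018] F [-0.14  0.41 -2.9 ] w 0.022 g 40.0
[[374. 254.]
 [237. 254.]
 [227. 112.]
 [381. 111.]
 [355. 228.]
 [359. 112.]
 [353. 239.]
 [337. 239.]]
```

View pics/w2.png

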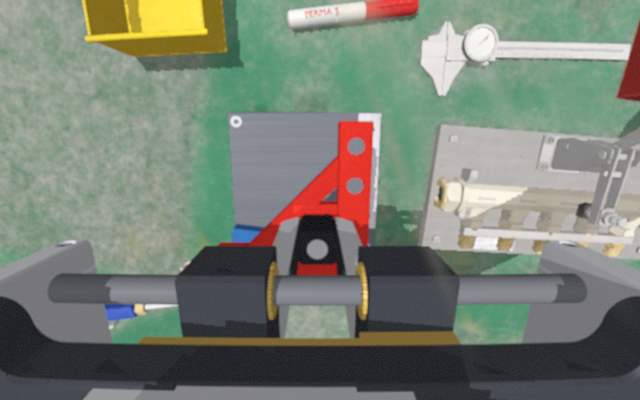

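The wrist view shows the plate's far corners at (229,114) and (381,113), within 2 px of the prediction. The square hangs parallel to the fence. Lowering it inside the corner, clear of the fences.

steer_hand:
  ticks:
    - {"finger_gap": 0.015, "x": -0.03, "y": -0.02, "z": 0.2}
    - {"finger_gap": 0.015, "z": 0.3}
    - {"finger_gap": 0.015, "z": 0.3}
    - {"finger_gap": 0.015, "z": 0.2}
    - {"finger_gap": 0.015, "z": 0.1}
    - {"finger_gap": 0.015}
    - {"finger_gap": 0.015}

```text
time: 6.9
eef_pos: [0.4824, -0.4759, 0.0599]
orientation: [-0.102, 3.139, -0.002]
contact_force: [0.5, -0.5, -3.6]
grip_width: 0.0214
grip_force: 40.0
```

Run:
```python
from h import *
togo(.4814,-.4749,.043,3.2068)
```

```text
t 6.9 pos [ 0.4824 -0.4759  0.0599] togo tool [0.001  0.001  0.0169] rot [-0.001   0.0008 -0.0003] F [ 0.45 -0.47 -3.62] w 0.0214 g 40.0
```

steer_hand:
  ticks:
    - {"finger_gap": 0.015, "z": 0.06}
    - {"finger_gap": 0.015, "z": 0.05}
    - {"finger_gap": 0.015, "z": 0.03}
    - {"finger_gap": 0.015, "z": 0.02}
    - {"finger_gap": 0.015, "z": 0.01}
    - {"finger_gap": 0.015}
    - {"finger_gap": 0.015}

```text
time: 7.6
eef_pos: [0.4818, -0.4754, 0.043]
orientation: [0.102, -3.14, -0.0]
contact_force: [-2.7, 2.9, 6.1]
grip_width: 0.0219
grip_force: 40.0
```

Run:
```python
from h import *
togo(.4987,-.4637,.043,3.2068)
```

```text
t 7.6 pos [ 0.4818 -0.4754  0.043 ] togo tool [-0.0176  0.0106  0.    ] rot [ 0.0001 -0.     -0.0001] F [-2.74  2.85  6.08] w 0.0219 g 40.0
```

steer_hand:
  ticks:
    - {"finger_gap": 0.015, "y": 0.03}
    - {"finger_gap": 0.015, "y": 0.03}
    - {"finger_gap": 0.015, "y": 0.02}
    - {"finger_gap": 0.015, "y": 0.01}
    - {"finger_gap": 0.015}
    - {"finger_gap": 0.015}

```text
time: 8.2
eef_pos: [0.4822, -0.4677, 0.0431]
orientation: [-0.102, 3.138, -0.004]
contact_force: [0.9, -3.7, 6.1]
grip_width: 0.0217
grip_force: 40.0
```

Run:
```python
from h import *
togo(.4987,-.4637,.043,3.2068)
```

```text
t 8.2 pos [ 0.4822 -0.4677  0.0431] togo tool [-0.0167  0.0029  0.0001] rot [-0.0025  0.0019 -0.0001] F [ 0.86 -3.73  6.12] w 0.0217 g 40.0
```

Scaled: 0.001 m is 0.01.

steer_hand:
  ticks:
    - {"finger_gap": 0.015, "y": 0.01}
    - {"finger_gap": 0.015, "y": 0.01}
    - {"finger_gap": 0.015, "y": 0.01}
    - {"finger_gap": 0.015}

```text
time: 8.6
eef_pos: [0.482, -0.4649, 0.0431]
orientation: [-0.102, 3.138, -0.005]
contact_force: [-0.3, -4.0, 6.1]
grip_width: 0.0219
grip_force: 40.0
```

steer_hand:
  ticks:
    - {"finger_gap": 0.015, "y": 0.01}
    - {"finger_gap": 0.015, "y": 0.01}
    - {"finger_gap": 0.015}

```text
time: 8.9
eef_pos: [0.4819, -0.4648, 0.0432]
orientation: [-0.101, 3.137, -0.009]
contact_force: [1.1, -7.3, 3.8]
grip_width: 0.0221
grip_force: 40.0
```

```bash
python3 -c "
from h import *
togo(.4987,-.4637,.043,3.2068)"
```

```text
t 8.9 pos [ 0.4819 -0.4648  0.0432] togo tool [-0.0168  0.      0.0002] rot [-0.0061  0.0028 -0.0008] F [ 1.09 -7.33  3.84] w 0.0221 g 40.0
```

steer_hand:
  ticks:
    - {"finger_gap": 0.015, "x": -0.03, "z": 0.005}
    - {"finger_gap": 0.015, "x": -0.03, "z": 0.005}
    - {"finger_gap": 0.015, "x": -0.03}
    - {"finger_gap": 0.015, "x": -0.02}
    - {"finger_gap": 0.015, "x": -0.02}
    - {"finger_gap": 0.015, "x": -0.01}
    - {"finger_gap": 0.015}
    - {"finger_gap": 0.015}

```text
time: 9.7
eef_pos: [0.4882, -0.4645, 0.0431]
orientation: [0.096, -3.131, 0.005]
contact_force: [-13.1, -5.4, 18.7]
grip_width: 0.0215
grip_force: 40.0
```

```bash
python3 -c "
from h import *
togo(.4987,-.4637,.043,3.2068)"
```

```text
t 9.7 pos [ 0.4882 -0.4645  0.0431] togo tool [-0.0105  0.0002  0.    ] rot [-0.0026 -0.0088 -0.0038] F [-13.12  -5.44  18.7 ] w 0.0215 g 40.0
```

Scaled: -0.001 m is -0.01, -0.0005 m is -0.005, -0.006 rad is -0.03.

steer_hand:
  ticks:
    - {"finger_gap": 0.015, "z": -0.01}
    - {"finger_gap": 0.015, "z": -0.005, "dry": -0.03}
    - {"finger_gap": 0.015}
    - {"finger_gap": 0.015}

```text
time: 10.1
eef_pos: [0.4895, -0.4644, 0.043]
orientation: [0.097, -3.139, 0.005]
contact_force: [-9.0, -7.1, 6.8]
grip_width: 0.0219
grip_force: 40.0
```

Run:
```python
from h import *
togo(.4987,-.4637,.043,3.2068)
a=manip.grab_frame('top'); cv2.imwrite('pics/t2.png',cv2.resize(a[180:270,405:495,::-1],None,fx=6.5,fy=6.5,interpolation=cv2.INTER_CUBIC))
a=manip.grab_frame('scene'); cv2.imwrite('pics/s2.png',cv2.resize(a[210:330,350:510,::-1],None,fx=5,fy=5,interpolation=cv2.INTER_CUBIC))
```

```text
t 10.1 pos [ 0.4895 -0.4644  0.043 ] togo tool [-0.0092  0.0002  0.    ] rot [-0.0031 -0.001  -0.0032] F [-9.01 -7.09  6.76] w 0.0219 g 40.0
```

View pics/s2.png

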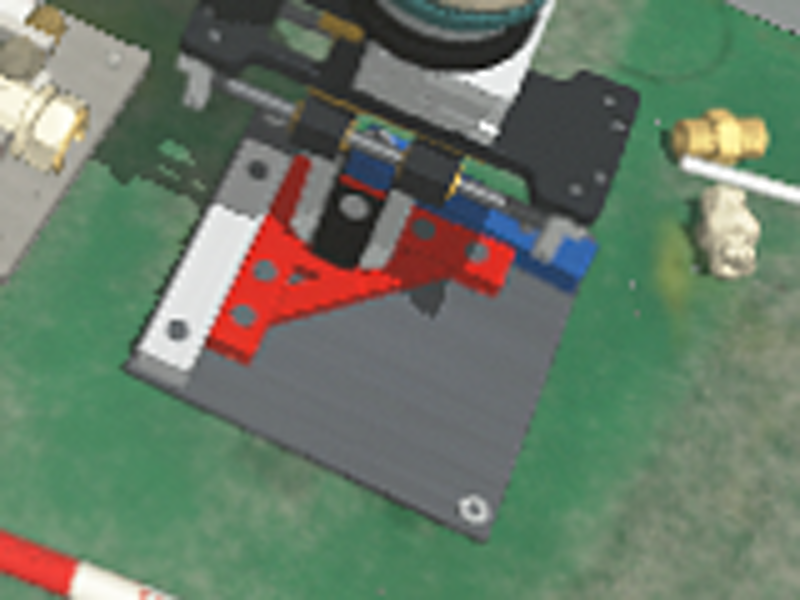

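The picture shows the x leg flush on the silver fence (≈(240,270)) and the y toe touching the blue fence (≈(510,245)). There is still a gap to the stop, so I'll keep pushing along the fence.

Scaled: -0.002 m is -0.02, -0.002 rad is -0.01.

steer_hand:
  ticks:
    - {"finger_gap": 0.015, "x": -0.02}
    - {"finger_gap": 0.015, "x": -0.02}
    - {"finger_gap": 0.015, "x": -0.02, "dry": -0.01}
    - {"finger_gap": 0.015, "x": -0.02, "dry": -0.01}
    - {"finger_gap": 0.015}
    - {"finger_gap": 0.015}

```text
time: 10.8
eef_pos: [0.4965, -0.464, 0.043]
orientation: [-0.097, 3.139, -0.004]
contact_force: [-10.1, -6.1, 8.0]
grip_width: 0.0215
grip_force: 40.0
```

```bash
python3 -c "
from h import *
togo(.4987,-.4637,.043,3.2068)"
```

```text
t 10.8 pos [ 0.4965 -0.464   0.043 ] togo tool [-0.0022  0.0002  0.    ] rot [-0.0027  0.0013 -0.0034] F [-10.14  -6.1    8.05] w 0.0215 g 40.0
```

steer_hand:
  ticks:
    - {"finger_gap": 0.015, "x": -0.015}
    - {"finger_gap": 0.015, "x": -0.015}
    - {"finger_gap": 0.015}
    - {"finger_gap": 0.015}

```text
time: 11.2
eef_pos: [0.4978, -0.4639, 0.043]
orientation: [0.096, -3.139, 0.003]
contact_force: [-12.3, -6.0, 9.8]
grip_width: 0.0216
grip_force: 40.0
```

steer_hand:
  ticks:
    - {"finger_gap": 0.015, "x": -0.015}
    - {"finger_gap": 0.015, "x": -0.015}
    - {"finger_gap": 0.015}
    - {"finger_gap": 0.015}

```text
time: 11.6
eef_pos: [0.498, -0.4639, 0.0431]
orientation: [0.095, -3.134, 0.002]
contact_force: [-18.4, -5.3, 14.2]
grip_width: 0.0219
grip_force: 40.0
```

```bash
python3 -c "
from h import *
togo(.4987,-.4637,.043,3.2068)"
```

```text
t 11.6 pos [ 0.498  -0.4639  0.0431] togo tool [-0.0007  0.0002  0.0001] rot [-0.0008 -0.0057 -0.0047] F [-18.35  -5.28  14.22] w 0.0219 g 40.0
```

Scaled: 0.001 m is 0.01, -0.004 rad is -0.02.

steer_hand:
  ticks:
    - {"finger_gap": 0.015, "y": 0.01}
    - {"finger_gap": 0.015, "dry": -0.02, "drz": -0.015}
    - {"finger_gap": 0.015}
    - {"finger_gap": 0.015}

```text
time: 12.0
eef_pos: [0.4979, -0.4639, 0.043]
orientation: [0.098, -3.139, 0.003]
contact_force: [-16.5, -7.5, 13.6]
grip_width: 0.0218
grip_force: 40.0
```

Run:
```python
from h import *
togo(.4987,-.4637,.043,3.2068)
a=manip.grab_frame('top'); b=manip.grab_frame('scene')
A=cv2.resize(a[180:270,405:495,::-1],(400,400),interpolation=cv2.INTER_CUBIC)
B=cv2.resize(b[220:320,365:465,::-1],(400,400),interpolation=cv2.INTER_CUBIC)
cv2.imwrite('pics/f.png',np.hstack([A,B]))
for n,f,o in (('top',400/90,[405,180]),('scene',4,[365,220])):
    p=manip.camera_params(n)
    q=project(pts(np.array([[-22,142,18],[0,142,18],[0,110,14],[22,110,14],[110,0,14],[110,22,14],[142,0,18]])/1e3,[.5323,-.4254,3.2068,.008]),p)
    print(n,((q-o+.5)*f-.5).round().tolist())
```

```text
t 12.0 pos [ 0.4979 -0.4639  0.043 ] togo tool [-0.0008  0.0002  0.    ] rot [-0.0022 -0.0012 -0.0025] F [-16.52  -7.51  13.57] w 0.0218 g 40.0
top [[348.0, 30.0], [352.0, 70.0], [291.0, 75.0], [295.0, 116.0], [105.0, 294.0], [147.0, 292.0], [112.0, 356.0]]
scene [[421.0, 139.0], [411.0, 168.0], [356.0, 148.0], [345.0, 177.0], [111.0, 215.0], [147.0, 232.0], [90.0, 257.0]]
```

View pics/f.png

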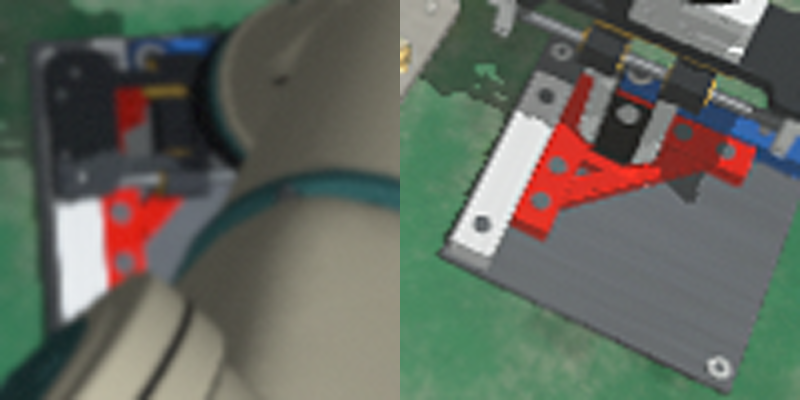

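Scaled: -0.001 m is -0.01, -0.002 rad is -0.01.

steer_hand:
  ticks:
    - {"finger_gap": 0.015, "x": -0.01, "z": -0.01}
    - {"finger_gap": 0.015, "x": -0.01, "dry": -0.01}
    - {"finger_gap": 0.015, "dry": -0.01}
    - {"finger_gap": 0.015}
    - {"finger_gap": 0.015}

```text
time: 12.6
eef_pos: [0.498, -0.4639, 0.0431]
orientation: [0.098, -3.14, 0.002]
contact_force: [-19.1, -7.6, 10.6]
grip_width: 0.0219
grip_force: 40.0
```

Run:
```python
from h import *
togo(.4987,-.4637,.043,3.2068)
b=manip.grab_frame('scene')
cv2.imwrite('pics/g.png',cv2.resize(b[225:285,380:460,::-1],(800,600),interpolation=cv2.INTER_CUBIC))
p=manip.camera_params('scene')
for m in ([0,0],[0.002,0]):
    q=project(pts(np.array([[0,20,18],[0,2,18],[0,0,14],[110,0,14],[110,22,14],[0,110,14],[22,110,14],[0,142,18],[14,0,18],[-20,2,18]])/1e3,[.5323,-.4254,3.2068,.008]),p)
print(((q-[380,225]+.5)*10-.5).round().tolist())
```

```text
t 12.6 pos [ 0.498  -0.4639  0.0431] togo tool [-0.0007  0.0002  0.0001] rot [-0.0014 -0.0004 -0.0028] F [-19.13  -7.62  10.62] w 0.0219 g 40.0
[[383.0, 155.0], [312.0, 124.0], [301.0, 130.0], [128.0, 488.0], [218.0, 531.0], [740.0, 321.0], [713.0, 393.0], [878.0, 370.0], [284.0, 164.0], [341.0, 63.0]]
```

View pics/g.png

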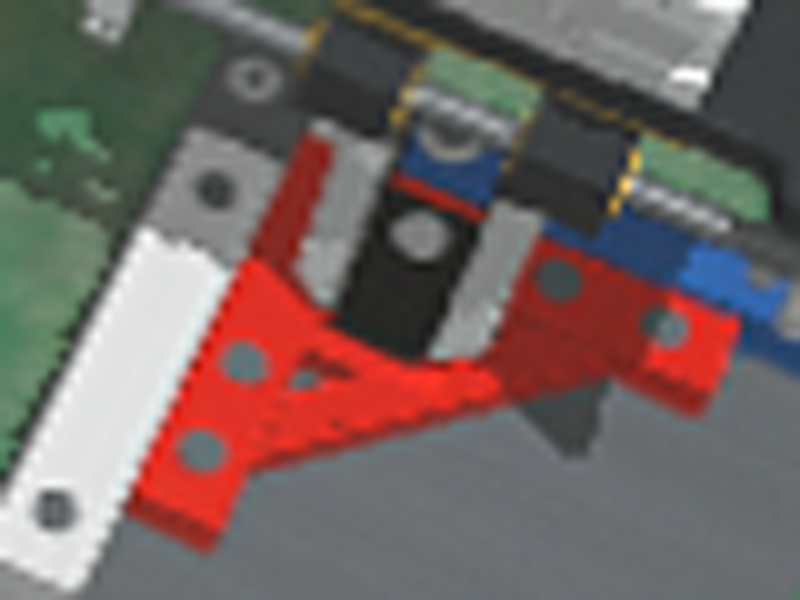

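The toes are within about 4 px (1 mm) of their predicted home positions: (742,318) and (132,488). The blue fence lies along the leg, and extra push gives no more motion, so the square is home.

```bash
python3 -c "
from station import manip
print(manip.hand_in())"
```

```text
the job is handed in; nothing more can be done
None
```

I handed the job in at about 12.7 s with the square home in the corner, still gripped at 40 N and pressed against both fences (about 19 N towards the stop and blue fence, 8 N towards the silver fence); the toes sat within about 1 mm of home, the bystanders were not touched, and the hand-in returned no verdict.

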